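# Seat the terminal plug and show the relay board to the inspection camera

### The arm

A 7-joint arm with a two-finger parallel gripper is mounted at the origin on the work surface. World frame = base frame: x ahead of the robot, y to its left, z up, the work surface at z = 0. Lengths are in mm, angles in rad, forces in N, time in s.
With the tool pointing down it reaches from about 400 to 900 mm from the base axis. Payload 5.5 kg.
Tool frame: the origin (TCP) lies midway between the tips of the shut fingers; the grasp point (between the pads) lies 19 mm behind it; z points along the fingers, x is the direction in which the jaws open and shut, and the axes are right-handed (so a half turn about z gives the same grasp; the last joint's range is limited). The gripper opens to 92 mm and grips with 3 to 60 N. Pads are 19 mm wide; open, the fingers measure 130 mm over their backs; the gripper's body (75 mm by 190 mm) begins 47 mm behind the grasp point.
Start: joints at [1.482, 0.501, -0.427, 1.55, 0.221, 1.138, -0.21], TCP at [224.015, -610.178, 226.729] pointing down, gripper open.
Joint ranges: [-2.88, 2.88], [-0.31, 2.03], [-1.54, 1.56], [0.2, 2.42], [-1.41, 4.55], [0.19, 2.02], [-2.57, 2.57]. Speed limits (rad/s): [2.57, 2.57, 3.14, 3.14, 3.14, 3.14, 3.14].

### API

Orientations are given as a unit quaternion [x, y, z, w].
In Python, from rig import sensors, optics, ticket gives the robot as it stands.
- The arm moves only by the tool step_arm, never from a script. Its argument "series" is text: rows parted by semicolons, each of 6 numbers parted by spaces: the shift along the tool's x, y, z in m, then the turn, a rotation vector about the tool's x, y, z in degrees. In form: dx dy dz rx ry rz; .... A call has exactly 10 rows; each row is the pose to reach, as a shift and turn from the pose commanded when the call began, along the tool's axes at that moment; what a row does not reach only later rows make up. A row lasts 1/12 s, in which the tool goes at most 41.7 mm and 7.16 degrees, less where a joint would pass 70% of its speed; a pose out of reach is approached as far as the arm can. A call with a gripper value outside its range is refused whole. "grip" is the finger opening in m, from 0 to 0.0918, set as the call begins (left out, the last holds). The fingers move at their own pace and stop on an object; "squeeze" is the grip in N (left out, the last holds). Time passes only in rows, so rows that repeat a pose let the fingers close, or fill a call up. It gives the time, the measured TCP pose, the force and the opening at its end, in the units of the state.
- sensors.state(): the state, without advancing time (a new reading comes with each control period).
- optics.read_camera(name): name is "side" or "top" or "wrist"; returns a dict with "img" (400x640x3 uint8, red, green, blue), "intrinsics" (3x3 intrinsics, pixels), "R" (3x3) and "t" (3): a world point X has camera coordinates R X + t; the wrist camera has in their place "T_tool_cam" (4x4, takes a point from camera to tool coordinates, whose origin is the TCP and whose axes are the tool frame's). Camera axes: x right, y down, z forward; pixel columns grow to the right and rows downward; lengths in mm; the calibration is good to about 2 mm. A picture is of the moment at which its call begins: read the wrist's pose just before it. There is no depth.
- ticket.finish_job(): hands the job in, once; it reports no verdict.
The state is a dict: "time_s": time; "qpos": joint angles; "qvel": joint speeds; "effort": joint torques, N m; "tool_pos": TCP position; "tcp_rot": TCP orientation; "wrist_force": force on the tool from outside, world axes, zero at the start; "wrist_torque": the same for the moment, N m; "grip_width": finger opening in mm.
Only numpy, scipy, OpenCV 4.12 (cv2) and the standard library are available. Lean on these libraries where they do the work, as an engineer would, in place of code of your own. Each camera call takes 0.05 s, during which the arm holds its last target. There are 200 camera calls.

### The job

The green relay board with the aluminium heat sink stands in the black board rack, and the blue terminal plug on its upper edge is not pushed in all the way: press the plug down until it is fully home. Then lift the board out of the rack and hold it up to the inspection camera, upright, its component side square to the lens, the middle of the board on the lens axis and 150 mm in front of the lens. Finish there with the board still held steady in the air for the picture, and leave the camera, the other boards and the tools on the bench as they are.

Things in the scene. Friction and masses are not known exactly. Their poses are not given: they have to be found in the camera images.
- board: Loose green circuit board, 110-210 g, 110 mm long (y), 80 mm high (z), 2.4 mm thick, upright in a rack slot (may lean 2 degrees). Origin: middle of the lower edge, at mid thickness. x points out of the component side (heat sink, connector, blue relays up to x = 17 mm at z = 20 to 46 mm), z up; upper edge at z = 80 mm. The back is flat, at x = -1.2 mm
- heatsink (a point): Middle of the finned aluminium heat sink's top, the good place to grip the board: at x = 7, y = 0, z = 80 mm of board. The heat sink spans x = 1 to 15 mm, y = -22 to 22 mm, z = 46 to 80 mm; with the bare board behind it, it is 16.4 mm thick along x, and this point is at the middle of that thickness. Axes as board
- board_center (a point): The middle of the board: on its body's z axis, 40 mm above the lower edge, at mid thickness. Axes as board
- plug (a joint): How far the blue terminal plug stands out of its header, in m: 0 = fully home (blue body down on the black rim), 0.006 = furthest out. It starts 3.5 to 6 mm out; it slides stiffly (about 7 N, either way), stays where it is left, and meets a solid stop when home
- plug_top (a point): Middle of the plug's flat top, 12 mm (board x) by 28 mm (board y); it moves with the plug. With the plug home it is at x = 7.6, y = 38.5, z = 96 mm of board. Below it the black header, as long, has its rim at z = 84 mm; header and plug start 2 mm beside the heat sink
- rack: Fixed black L-shaped board rack, origin at its underside. Base x = -72 to 68 mm, 214 mm wide (y), 18 mm high; back wall x = 45 to 68 mm, 78 mm high. 4.4 mm slots along x in the base (slot floor 6 mm up) and up the back wall: a board comes out straight up, free once raised 72 mm. Three boards stand at y = -65, 0, 65 mm in any order, component sides to rack +y
- board_blue: Blue circuit board of the same outline with four blue relays and green terminals, no heat sink: a bystander. Origin and axes as board; parts up to 17 mm out of its component side
- board_red: Red circuit board of the same outline with low parts (up to 13 mm): a bystander. Origin and axes as board
- camera: Inspection camera with ring light on a post stand, fixed. It looks level along its -x, 170 mm above the table. Origin: on the table straight under the point where the board belongs, 150 mm ahead of the lens. Lens front at x = 150 mm, ring light 66 mm across at x = 154 to 168 mm; base plate 120 by 120 mm from x = 184 mm; post at x = 269 mm, its top at 215 mm
- lens (a point): Centre of the camera's lens front. Axes as camera: the camera looks along -x
- focus (a point): The point in the air on the lens axis, 150 mm in front of the lens and 170 mm above the table, where the middle of the board belongs. Axes as camera: x points to the lens, z up
- screwdriver: Red screwdriver, 170 mm, lying on the blue mat (4 mm thick): bystander. Origin: under its middle
- cutter: Yellow and black cutter knife, about 160 by 20 by 16 mm, lying on the table: bystander. Origin: under its middle
- spool: Metal solder spool standing on the mat, 58 mm across, 40 mm high: bystander. Origin: centre of its underside
- flux_jar: Small jar on the mat, 44 mm across, 45 mm high: bystander. Origin: centre of its underside
- multimeter: Yellow multimeter lying on the table, 150 by 75 by 45 mm: bystander. Origin: centre of its underside

How it is judged:
By the outcome, as a careful person would: the job done as asked, in the order asked, and still so for the second after the job is handed in, while the arm keeps its last pose, push and grip.
It also fails if it takes over 51 s, if anything falls off the work surface, if the arm or the gripper's body presses on something with over 40 N, if the wrist force passes 120 N, or if a joint passes its speed limit or range.

## Working session

There is one attempt and no reset: what is moved stays moved. The work goes in short steps, Python scripts to look and compute and a tool call to move; the robot and the scene stay as the last step left them, time stands still between calls to the robot, and variables do not carry over. Pictures are saved under pics/ and viewed, about 8 in all and at most 12, crops included, and the job is handed in when it is done.

Besides the shell and the picture viewer there is one more tool, called after "Request:" as name(argument=value, ...) on one line, values as JSON. step_arm: Moves the arm, as the interface text tells. Its arguments: {"type":"object","properties":{"series":{"type":"string"},"grip":{"type":"number"},"squeeze":{"type":"number"}},"required":["series"]}

```bash
mkdir -p pics; ls; cat > h.py <<'E'
import numpy as np,cv2
from rig import sensors,optics,ticket
from scipy.spatial.transform import Rotation as Rn
def grab(n):
    s=sensors.state(); c=optics.read_camera(n); K=np.array(c["intrinsics"])
    if n=="wrist":
        T=np.eye(4);T[:3,:3]=Rn.from_quat(s["tcp_rot"]).as_matrix();T[:3,3]=s["tool_pos"]
        T=T@np.array(c["T_tool_cam"]); R=T[:3,:3].T; t=-R@T[:3,3]
    else: R=np.array(c["R"]);t=np.array(c["t"])
    return c["img"],K,R,t
def ray(px,K,R,t):
    d=R.T@np.linalg.inv(K)@np.array([px[0],px[1],1.]); return -R.T@t,d/np.linalg.norm(d)
def onz(px,z,K,R,t):
    o,d=ray(px,K,R,t); return o+d*(z-o[2])/d[2]
def proj(X,K,R,t):
    p=K@(R@np.array(X,float)+t); return p[:2]/p[2]
def tri(r1,r2):
    A=0;b=0
    for o,d in (r1,r2):
        P=np.eye(3)-np.outer(d,d);A=A+P;b=b+P@o
    X=np.linalg.solve(A,b); return X
def save(im,name,box=None,s=1):
    if box: im=im[box[1]:box[3],box[0]:box[2]]
    cv2.imwrite("pics/"+name,cv2.resize(im[:,:,::-1],None,fx=s,fy=s,interpolation=cv2.INTER_CUBIC))
def dump(n,g):
    np.savez(n+".npz",img=g[0],K=g[1],R=g[2],t=g[3])
def load(n):
    d=np.load(n+".npz");return d["img"],d["K"],d["R"],d["t"]
E
python3 - <<'E'
from h import *
np.set_printoptions(precision=3,suppress=True)
for n in("top","side","wrist"):
    g=grab(n);dump(n,g);print(n,g[1].tolist(),-g[2].T@g[3],g[2][2]);
a,b=load("top")[0],load("side")[0]
save(a,"top0.png",None,1.25);save(b,"side0.png",None,1.25)
print(sensors.state())
E
```

```text
pics
top [[380.77141154228633, 0.0, 313.6241139773141], [0.0, 380.77141154228633, 198.82745102915723], [0.0, 0.0, 1.0]] [ 439.124   -3.523 1027.656] [ 0.059 -0.01  -0.998]
side [[363.6612389597924, 0.0, 318.67237048477875], [0.0, 363.6612389597924, 198.25616228508525], [0.0, 0.0, 1.0]] [283.73  617.869 750.203] [ 0.242 -0.689 -0.683]
wrist [[299.4784039770097, 0.0, 320.90860752476493], [0.0, 299.4784039770097, 199.54887489424254], [0.0, 0.0, 1.0]] [ 299.125 -582.751  383.681] [-0.276 -0.099 -0.956]
{'time_s': 0.15, 'qpos': array([ 1.482,  0.502, -0.427,  1.551,  0.221,  1.138, -0.21 ]), 'qvel': array([ 0.   , -0.003,  0.   , -0.003,  0.   , -0.   , -0.   ]), 'effort': array([ -0.006, -56.71 ,  -5.825, -27.946,  -0.069,   0.027,   0.   ]), 'tool_pos': array([ 223.793, -609.682,  225.924]), 'tcp_rot': array([ 0.82 , -0.572, -0.001, -0.   ]), 'wrist_force': array([-0.183,  0.652,  0.407]), 'wrist_torque': array([ 0.015,  0.015, -0.026]), 'grip_width': 91.74738898087166}
```

View pics/top0.png

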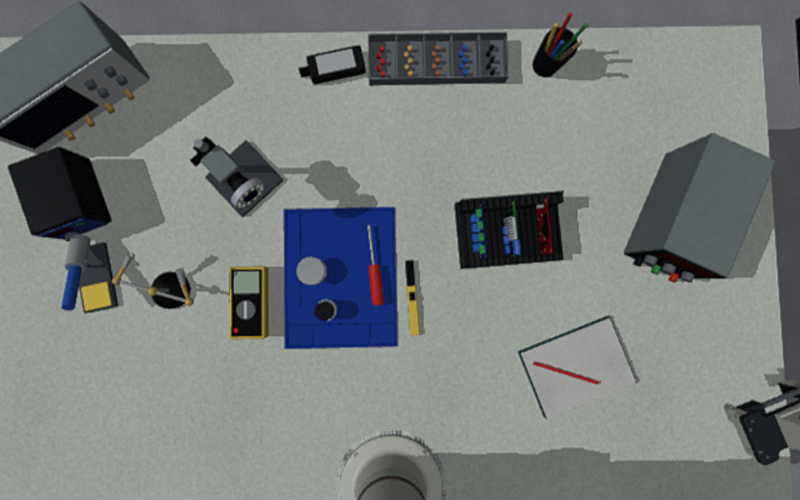

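View pics/side0.png

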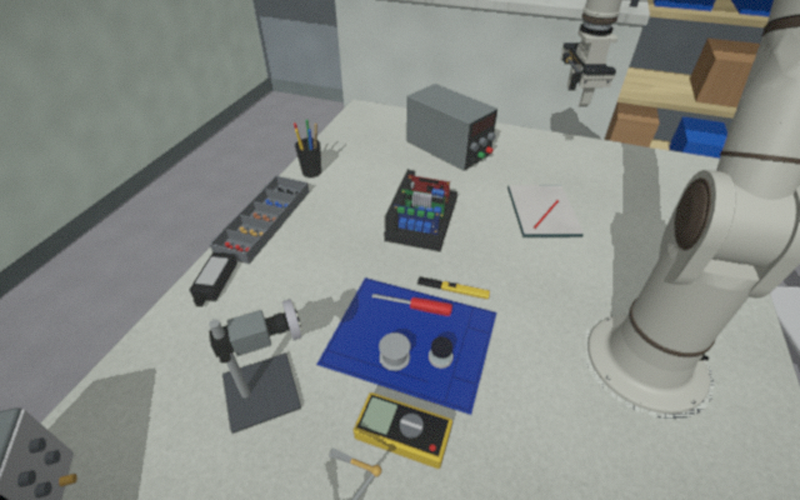

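Top view (800 px picture): rack around (512,230), green board in the middle slot with the heat sink at (511,228) and the plug below it. The camera ring is at (248,193), looking right and down. Now zooming in on both.

```bash
python3 - <<'E'
from h import *
np.set_printoptions(precision=1,suppress=True)
g=load("top");im=g[0]
a=cv2.resize(im[145:225,355:460],None,fx=5,fy=5,interpolation=cv2.INTER_CUBIC)
b=cv2.resize(im[100:180,145:235],None,fx=3,fy=5,interpolation=cv2.INTER_CUBIC)
save(np.hstack([a,b]),"zoom0.png")
for px,z in(((409,183),86),((198,154),170),((176,128),200)): print(onz(px,z,*g[1:]))
s=load("side")
save(s[0],"x.png")
# camera ring triangulation: bright low-saturation ring
print(tri(ray((292/1.25,318/1.25),*s[1:]),ray((248/1.25,193/1.25),*g[1:])))
E
```

```text
[ 529.2 -250.9   86. ]
[596.5 248.  170. ]
[649.5 287.2 200. ]
[594.9 246.6 171.3]
```

View pics/zoom0.png

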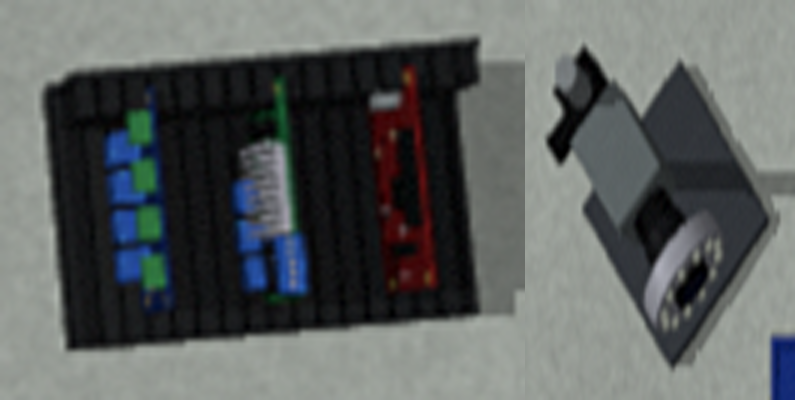

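Rack yaw is about +5°, with board +y (the plug end) towards the robot. The camera looks along about (-0.71,-0.70), so the focus is near (490,140). Next I move over the board for a close wrist view.

Request:
step_arm(series="-0.01 -0.02 -0.004 0 0 1.5; -0.03 -0.05 -0.008 0 0 3; -0.05 -0.08 -0.012 0 0 4.5; -0.07 -0.115 -0.016 0 0 6; -0.09 -0.15 -0.02 0 0 7.5; -0.11 -0.185 -0.024 0 0 9; -0.13 -0.22 -0.028 0 0 10.5; -0.15 -0.255 -0.032 0 0 12; -0.17 -0.29 -0.036 0 0 13.5; -0.185 -0.32 -0.04 0 0 15", grip=0, squeeze=20)

```text
time_s: 0.98
tool_pos: [462.1, -323.0, 267.0]
tcp_rot: [0.738, -0.674, -0.0, -0.0]
wrist_force: [-1.1, 0.4, -0.9]
grip_width: 29.3
```

```bash
python3 - <<'E'
from h import *
np.set_printoptions(precision=4,suppress=True)
s=sensors.state();print(s["qpos"],s["tool_pos"],s["tcp_rot"],s["time_s"])
print((Rn.from_quat(s["tcp_rot"]).as_matrix().T@(np.array([525,-250,270])-s["tool_pos"])))
E
```

```text
[ 1.0001  0.3212 -0.5403  1.723   0.1785  1.1467 -1.0714] [ 462.1477 -323.0431  267.0169] [ 0.7385 -0.6743 -0.0001 -0.0003] 0.9833
[-67.0437 -69.2183  -2.9271]
```

Joint 7 would run out of range by the end this way. I'll turn the tool half a turn so that tool x equals board x.

Request:
step_arm(series="-0.01 -0.01 0 0 0 -6.5; -0.02 -0.02 0 0 0 -13; -0.03 -0.03 0 0 0 -19.5; -0.04 -0.04 0 0 0 -26; -0.045 -0.05 0 0 0 -32.5; -0.05 -0.055 0 0 0 -39; -0.055 -0.06 0 0 0 -45.5; -0.06 -0.065 0 0 0 -52; -0.065 -0.068 0 0 0 -58.5; -0.067 -0.069 0 0 0 -65")

```text
time_s: 1.82
tool_pos: [523.7, -252.1, 266.5]
tcp_rot: [0.986, -0.169, -0.0, -0.0]
wrist_force: [0.7, 0.7, 0.1]
grip_width: 0.3
```

Request:
step_arm(series="0 0 0 0 0 -6.5; 0 0 0 0 0 -13; 0 0 0 0 0 -19.5; 0 0 0 0 0 -26; 0 0 0 0 0 -32.5; 0 0 0 0 0 -39; 0 0 0 0 0 -45.5; 0 0 0 0 0 -52; 0 0 0 0 0 -58.5; 0 0 0 0 0 -65")

```text
time_s: 2.65
tool_pos: [523.1, -253.4, 266.4]
tcp_rot: [0.922, 0.386, -0.0, -0.0]
wrist_force: [0.2, 0.5, -0.2]
grip_width: 0.4
```

Request:
step_arm(series="0 0 0 0 0 -6.5; 0 0 0 0 0 -13; 0 0 0 0 0 -19.5; 0 0 0 0 0 -26; 0 0 0 0 0 -32.5; 0 0 0 0 0 -39; 0 0 0 0 0 -45; 0 0 0 0 0 -50; 0 0 0 0 0 -50; 0 0 0 0 0 -50")

```text
time_s: 3.48
tool_pos: [523.1, -253.3, 266.3]
tcp_rot: [0.676, 0.737, 0.0, -0.0]
wrist_force: [0.6, 0.3, -0.4]
grip_width: 0.6
```

```bash
python3 - <<'E'
from h import *
np.set_printoptions(precision=4,suppress=True)
s=sensors.state();print(s["qpos"],s["tool_pos"],s["tcp_rot"],s["time_s"])
g=grab("wrist");dump("w1",g);save(g[0],"w1.png",None,1.25)
E
```

```text
[ 1.2606  0.5966 -1.2191  1.6684  0.5794  1.2944  1.5882] [ 523.1378 -253.3478  266.3403] [ 0.6757  0.7372  0.0002 -0.0004] 3.4833
```

View pics/w1.png

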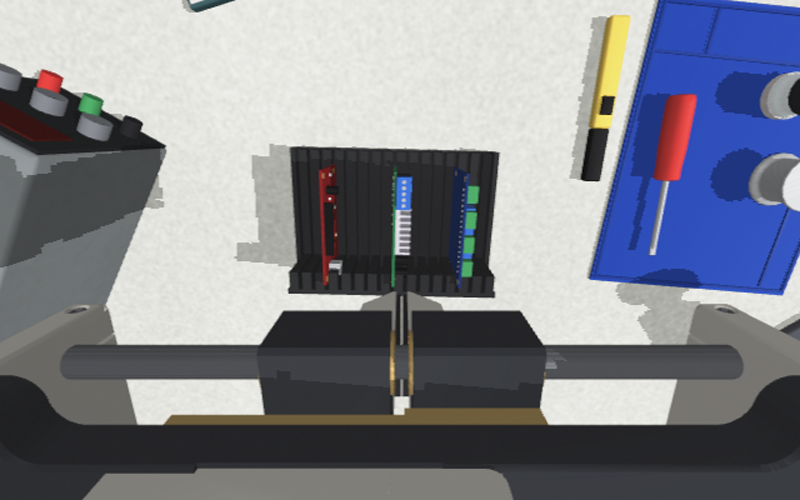

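The wrist view (800 px picture) shows the green board at u≈394, plug at (404,192), heat sink at (403,232) and fingers at (400,300). I'll measure these at known heights.

```bash
python3 - <<'E'
from h import *
np.set_printoptions(precision=1,suppress=True)
im,K,R,t=load("w1");print(-R.T@t,R[2])
c=(slice(118,240),slice(228,402))
h=cv2.cvtColor(im,cv2.COLOR_RGB2HSV).astype(int);H,S,V=h[...,0],h[...,1],h[...,2]
def blobs(m,nm,z,x0,x1,y0,y1):
    mm=np.zeros(m.shape,np.uint8);mm[y0:y1,x0:x1]=m[y0:y1,x0:x1]
    n,l,st,ce=cv2.connectedComponentsWithStats(mm)
    for i in range(1,n):
        if st[i,4]>25:
            p=np.argwhere(l==i)[:,::-1];r=cv2.minAreaRect(p.astype(np.float32))
            print(nm,st[i],ce[i],r,onz(r[0],z,K,R,t))
blobs((H>95)&(H<125)&(S>110)&(V>120),"blue",106,305,345,130,230)
blobs((S<50)&(V>110),"sink",86,305,345,130,230)
blobs((H>45)&(H<90)&(S>80)&(V>40),"green",86,300,345,120,240)
save(im,"w1z.png",(220,110,410,245),4.2)
E
```

```text
[ 445.4 -260.5  424.3] [ 0.3  0.  -1. ]
blue [317 141  13  27 277] [322.8 154.1] ((323.0, 154.0), (26.0, 12.0), 90.0) [ 491.1 -254.   106. ]
sink [316 168  13  36 434] [321.6 185.2] ((322.0, 185.5), (35.0, 12.0), 90.0) [ 530.6 -251.4   86. ]
green [313 132   5  98 244] [314.7 184.6] ((314.83544921875, 180.50442504882812), (3.26287579536438, 97.03107452392578), 0.7538482546806335) [ 525.4 -260.2   86. ]
```

View pics/w1z.png

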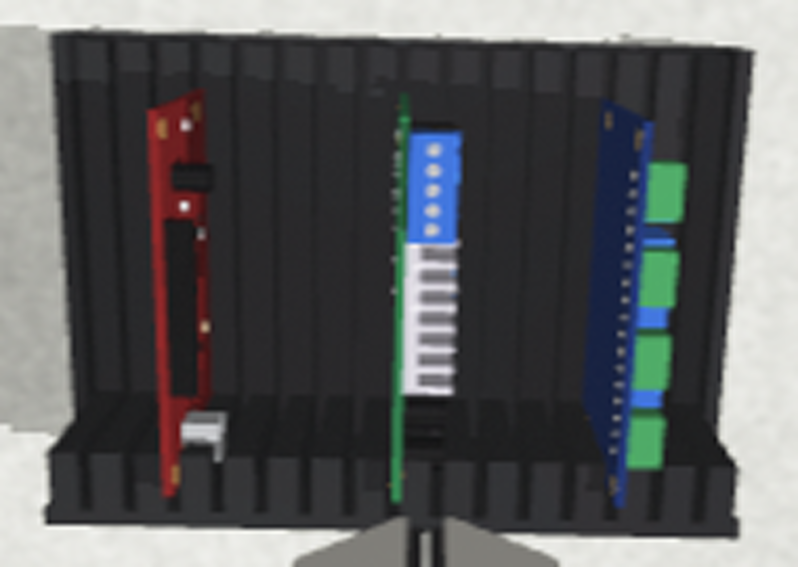

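```bash
python3 - <<'E'
from h import *
np.set_printoptions(precision=1,suppress=True)
im,K,R,t=load("w1")
f=lambda u,v,z:onz((220+u/4.2,110+v/4.2),z,K,R,t)
A=f(406,95,86);B=f(397,500,86);d=A-B;print(A,B,np.linalg.norm(d),np.degrees(np.arctan2(d[1],d[0])))
L=f(53,35,18);Q=f(752,50,18);d=Q-L;print("rack front",L,Q,np.linalg.norm(d),np.degrees(np.arctan2(d[1],d[0])))
L=f(48,520,0);Q=f(738,535,0);d=Q-L
for z in(104,106,108):print("plug",f(408,132,z),f(462,132,z),f(408,243,z),f(462,243,z),f(435,187,z))
print("sink",f(407,243,86),f(459,243,86),f(402,395,86),f(455,395,86),f(430,319,86))
E
```

```text
[ 471.1 -262.6   86. ] [ 585.8 -255.7   86. ] 114.88311274226129 -176.5493282310891
rack front [ 467.6 -374.2   18. ] [ 453.1 -156.3   18. ] 218.38821947206048 93.7958436148293
plug [ 478.8 -261.3  104. ] [ 477.6 -247.7  104. ] [ 506.9 -258.9  104. ] [ 505.7 -245.   104. ] [ 491.9 -253.3  104. ]
plug [ 478.6 -261.2  106. ] [ 477.4 -247.8  106. ] [ 506.5 -258.9  106. ] [ 505.3 -245.1  106. ] [ 491.6 -253.3  106. ]
plug [ 478.3 -261.2  108. ] [ 477.2 -247.9  108. ] [ 506.1 -258.9  108. ] [ 505.  -245.2  108. ] [ 491.4 -253.3  108. ]
sink [ 510.4 -259.1   86. ] [ 509.2 -245.    86. ] [ 553.8 -256.9   86. ] [ 552.5 -242.    86. ] [ 531.1 -251.    86. ]
```

Request:
step_arm(series="0.001 -0.008 0.01 0 0 0.3; 0.001 -0.016 0.025 0 0 0.6; 0.002 -0.024 0.045 0 0 0.9; 0.003 -0.032 0.065 0 0 1.3; 0.003 -0.032 0.085 0 0 1.3; 0.003 -0.032 0.105 0 0 1.3; 0.003 -0.032 0.12 0 0 1.3; 0.003 -0.032 0.132 0 0 1.3; 0.003 -0.032 0.138 0 0 1.3; 0.003 -0.032 0.14 0 0 1.3")

```text
time_s: 4.37
tool_pos: [491.0, -252.9, 125.9]
tcp_rot: [0.683, 0.73, -0.0, -0.001]
wrist_force: [-0.4, -0.2, -0.1]
grip_width: 0.4
```

```bash
python3 - <<'E'
from h import *
np.set_printoptions(precision=4,suppress=True)
g=grab("wrist");s=sensors.state();dump("w2",g);dump("s2",grab("side"));dump("t2",grab("top"))
print(s["qpos"],s["tool_pos"],s["tcp_rot"],s["time_s"]);print(proj(s["tool_pos"],*g[1:]),-g[2].T@g[3])
save(g[0],"w2.png",None,1.25)
E
```

```text
[ 1.2338  0.6957 -1.0967  1.8693  0.7214  1.0411  1.4718] [ 491.3384 -252.9656  126.366 ] [ 0.683   0.7305  0.0001 -0.0002] 4.4167
[321.0971 250.0209] [ 413.215  -258.4642  283.8815]
```

View pics/w2.png

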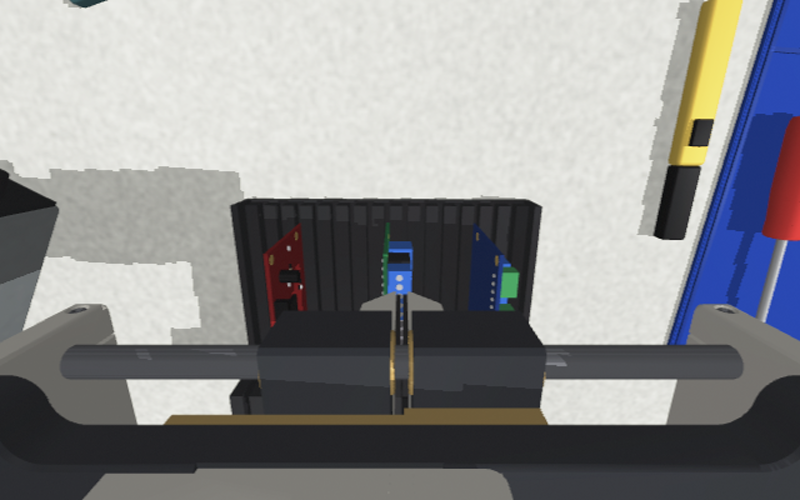

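The plug's lateral centre is at u=400, with the fingers at 401, so that is aligned. Its near end is at v≈242. I check the fore-aft position from this frame.

```bash
python3 - <<'E'
from h import *
np.set_printoptions(precision=1,suppress=True)
im,K,R,t=load("w2")
for z in(104,106,108):
  print(z,[onz((400/1.25,v/1.25),z,K,R,t)[:2] for v in(242,265,293)])
save(im,"w2z.png",(290,170,350,250),7)
E
```

```text
104 [array([ 463.8, -255.5]), array([ 475.9, -254.7]), array([ 491.3, -253.6])]
106 [array([ 463.2, -255.5]), array([ 475.2, -254.7]), array([ 490.4, -253.7])]
108 [array([ 462.7, -255.5]), array([ 474.5, -254.8]), array([ 489.6, -253.8])]
```

View pics/w2z.png

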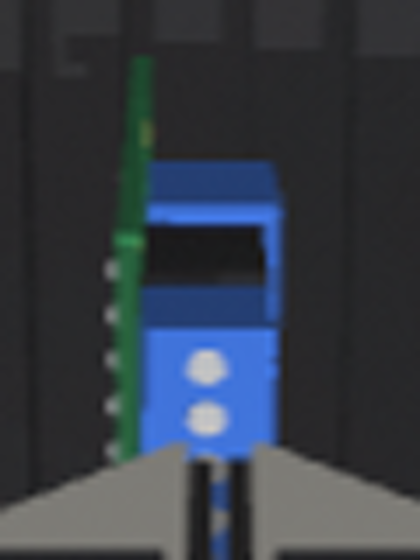

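Request:
step_arm(series="0 0 0.004 0 0 0; 0 0 0.008 0 0 0; 0 0 0.012 0 0 0; 0 0 0.015 0 0 0; 0 0 0.017 0 0 0; 0 0 0.019 0 0 0; 0 0 0.0205 0 0 0; 0 0 0.0215 0 0 0; 0 0 0.0225 0 0 0; 0 0 0.0225 0 0 0")

```text
time_s: 5.35
tool_pos: [491.2, -253.2, 104.7]
tcp_rot: [0.683, 0.731, -0.0, 0.0]
wrist_force: [-1.7, 0.5, 3.9]
grip_width: 0.7
```

Request:
step_arm(series="0 0 0.0003 0 0 0; 0 0 0.0006 0 0 0; 0 0 0.0009 0 0 0; 0 0 0.0012 0 0 0; 0 0 0.0015 0 0 0; 0 0 0.0018 0 0 0; 0 0 0.002 0 0 0; 0 0 0.002 0 0 0; 0 0 0.002 0 0 0; 0 0 0.002 0 0 0")

```text
time_s: 6.18
tool_pos: [491.2, -253.2, 102.9]
tcp_rot: [0.683, 0.73, -0.0, 0.0]
wrist_force: [-2.5, 0.3, 6.8]
grip_width: 0.4
```

Request:
step_arm(series="0 0 0.0003 0 0 0; 0 0 0.0006 0 0 0; 0 0 0.0009 0 0 0; 0 0 0.0012 0 0 0; 0 0 0.0015 0 0 0; 0 0 0.0018 0 0 0; 0 0 0.002 0 0 0; 0 0 0.002 0 0 0; 0 0 0.002 0 0 0; 0 0 0.002 0 0 0")

```text
time_s: 7.02
tool_pos: [491.3, -253.2, 102.0]
tcp_rot: [0.683, 0.731, -0.001, 0.0]
wrist_force: [-5.9, 1.6, 16.3]
grip_width: 0.2
```

Request:
step_arm(series="0 0 0.0002 0 0 0; 0 0 0.0004 0 0 0; 0 0 0.0006 0 0 0; 0 0 0.0008 0 0 0; 0 0 0.001 0 0 0; 0 0 0.001 0 0 0; 0 0 0.001 0 0 0; 0 0 0.001 0 0 0; 0 0 0.001 0 0 0; 0 0 0.001 0 0 0")

```text
time_s: 7.85
tool_pos: [491.3, -253.2, 101.9]
tcp_rot: [0.683, 0.731, -0.001, 0.001]
wrist_force: [-8.1, 2.0, 23.4]
grip_width: 0.5
```

The plug stopped at z = 102, the expected home height, and the force rose to 23 N. Now I raise, open the fingers to 44 mm and move over the heat sink.

Request:
step_arm(series="0 0 -0.004 0 0 0; 0 0 -0.012 0 0 0; 0 0 -0.022 0 0 0; 0 0 -0.032 0 0 0; 0 0 -0.038 0 0 0; -0.0005 0.008 -0.041 0 0 0; -0.0005 0.018 -0.041 0 0 0; -0.0005 0.028 -0.041 0 0 0; -0.0005 0.036 -0.041 0 0 0; -0.0005 0.0388 -0.041 0 0 0", grip=0.044)

```text
time_s: 8.68
tool_pos: [531.8, -250.2, 140.0]
tcp_rot: [0.683, 0.731, 0.001, -0.0]
wrist_force: [-0.5, 0.4, 0.7]
grip_width: 44.0
```

```bash
python3 - <<'E'
from h import *
np.set_printoptions(precision=4,suppress=True)
g=grab("wrist");s=sensors.state();dump("w3",g)
print(s["qpos"],s["tool_pos"],s["tcp_rot"],s["time_s"],s["grip_width"])
save(g[0],"w3.png",(240,140,400,260),5)
E
```

```text
[ 1.1601  0.7259 -1.0843  1.7743  0.7183  1.0974  1.4654] [ 531.6545 -250.0746  139.889 ] [ 0.6824  0.731   0.0007 -0.0001] 8.7333 43.8886784398208
```

View pics/w3.png

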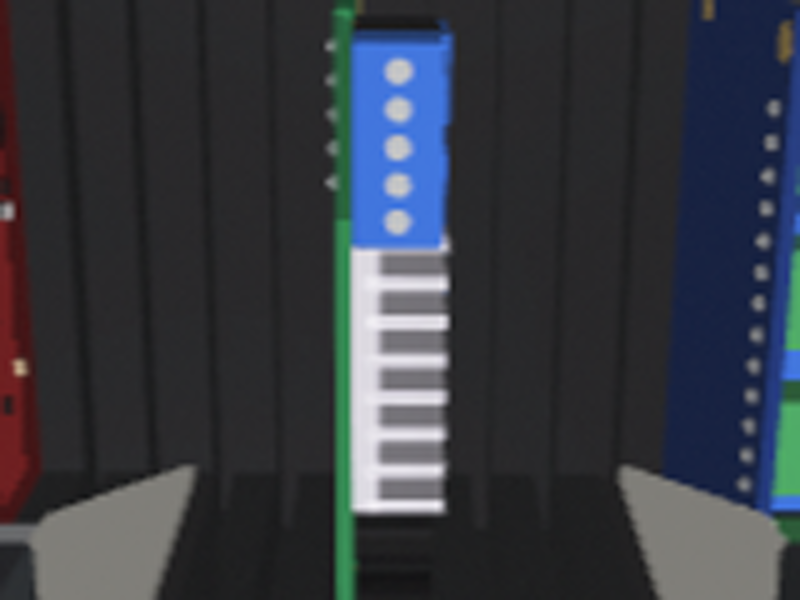

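```bash
python3 - <<'E'
from h import *
np.set_printoptions(precision=1,suppress=True)
im,K,R,t=load("w3")
f=lambda u,v,z:onz((240+u/5,140+v/5),z,K,R,t)
s=sensors.state();Rt=Rn.from_quat(s["tcp_rot"]).as_matrix()
for p in((392,380,86),(337,380,86),(447,380,86),(398,247,86),(398,513,86),(345,300,86),(398,147,102)):print(p,f(*p),Rt.T@(f(*p)-s["tool_pos"]))
print("board yaw", [np.degrees(np.arctan2(*(f(345,a,86)-f(345,b,86))[[1,0]])) for a,b in((590,230),)])
E
```

```text
(392, 380, 86) [ 531.3 -252.3   86. ] [-2.3 -0.6 53.9]
(337, 380, 86) [ 531.8 -260.5   86. ] [-10.5  -0.6  53.9]
(447, 380, 86) [ 530.7 -244.    86. ] [ 6.  -0.6 53.9]
(398, 247, 86) [ 510.6 -252.8   86. ] [ -1.3 -21.3  53.9]
(398, 513, 86) [ 553.  -249.9   86. ] [-1.4 21.3 53.9]
(345, 300, 86) [ 519.2 -260.1   86. ] [ -9.2 -13.2  53.9]
(398, 147, 102) [ 492.6 -253.9  102. ] [ -1.2 -39.3  37.9]
board yaw [np.float64(3.251691274324572)]
```

Request:
step_arm(series="-0.001 0 0.008 0 0 0.3; -0.002 -0.0005 0.018 0 0 0.5; -0.002 -0.0005 0.03 0 0 0.5; -0.002 -0.0005 0.042 0 0 0.5; -0.002 -0.0005 0.054 0 0 0.5; -0.002 -0.0005 0.065 0 0 0.5; -0.002 -0.0005 0.074 0 0 0.5; -0.002 -0.0005 0.08 0 0 0.5; -0.002 -0.0005 0.083 0 0 0.5; -0.002 -0.0005 0.083 0 0 0.5")

```text
time_s: 9.57
tool_pos: [529.3, -252.9, 56.5]
tcp_rot: [0.686, 0.728, -0.0, -0.0]
wrist_force: [-1.1, 0.5, 0.1]
grip_width: 44.0
```

Request:
step_arm(series="0 0 0 0 0 0; 0 0 0 0 0 0; 0 0 0 0 0 0; 0 0 0 0 0 0; 0 0 0 0 0 0; 0 0 0 0 0 0; 0 0 0 0 0 0; 0 0 0 0 0 0; 0 0 0 0 0 0; 0 0 0 0 0 0", grip=0, squeeze=30)

```text
time_s: 10.4
tool_pos: [529.9, -253.5, 57.7]
tcp_rot: [0.686, 0.727, -0.0, 0.0]
wrist_force: [-1.5, -0.8, 5.3]
grip_width: 16.0
```

Request:
step_arm(series="0 0 -0.002 0 0 0; 0 0 -0.005 0 0 0; 0 0 -0.009 0 0 0; 0 0 -0.014 0 0 0; 0 0 -0.019 0 0 0; 0 0 -0.024 0 0 0; 0 0 -0.029 0 0 0; 0 0 -0.034 0 0 0; 0 0 -0.038 0 0 0; 0 0 -0.04 0 0 0")

```text
time_s: 11.23
tool_pos: [530.0, -253.1, 98.1]
tcp_rot: [0.686, 0.728, 0.0, 0.0]
wrist_force: [-0.1, 0.4, -2.2]
grip_width: 16.5
```

Request:
step_arm(series="0 0 -0.004 0 0 0; 0 0 -0.01 0 0 0; 0 0 -0.018 0 0 0; 0 0 -0.028 0 0 0; 0 0 -0.038 0 0 0; 0 0 -0.048 0 0 0; 0 0 -0.058 0 0 0; 0 0 -0.067 0 0 0; 0 0 -0.073 0 0 0; 0 0 -0.075 0 0 0")

```text
time_s: 12.07
tool_pos: [530.3, -253.3, 173.7]
tcp_rot: [0.686, 0.728, 0.0, 0.001]
wrist_force: [-0.4, -0.6, -2.4]
grip_width: 16.1
```

```bash
python3 - <<'E'
from h import *
np.set_printoptions(precision=4,suppress=True)
g=grab("top");s=sensors.state();dump("t3",g);g2=grab("side");dump("s3",g2)
dump("w4",grab("wrist"))
print(s["qpos"],s["tool_pos"],s["tcp_rot"],s["time_s"],s["grip_width"],s["wrist_force"])
a=cv2.resize(g[0][60:260,100:500],(800,300));b=cv2.resize(load("side")[0][200:360,150:330],(400,300),interpolation=cv2.INTER_CUBIC);c=cv2.resize(g2[0][60:240,280:460],(400,300),interpolation=cv2.INTER_CUBIC)
save(np.vstack([cv2.resize(load("top")[0][95:185,140:240],(400,360))[:300].repeat(1,0),]) if 0 else np.vstack([a,np.hstack([b,c])]),"mix.png")
E
```

```text
[ 1.1871  0.6875 -1.1176  1.75    0.6773  1.1459  1.4887] [ 530.0682 -253.3249  173.3603] [0.6861 0.7275 0.0001 0.0007] 12.1167 16.2599176138819 [-0.0143  0.2803 -1.8619]
```

View pics/mix.png

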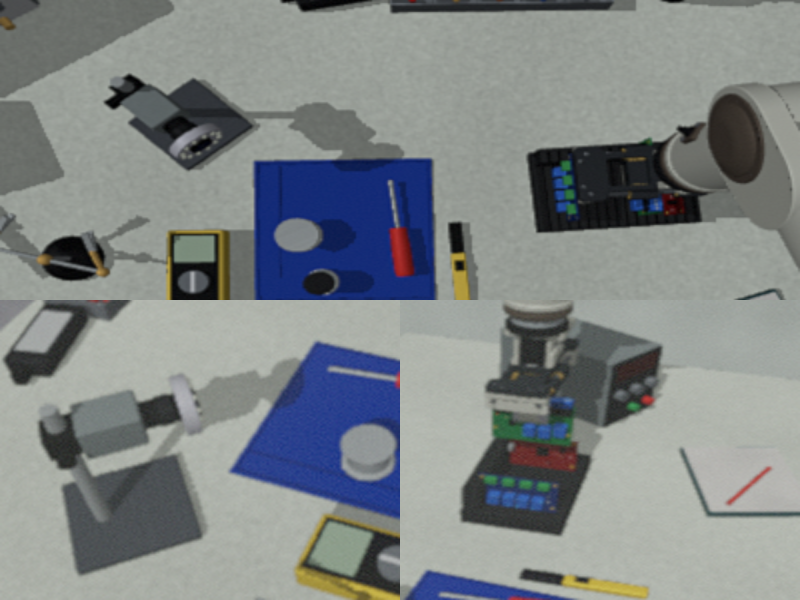

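The board is out of the rack, held square, weight ≈2 N. Next I measure the camera pose from base plate, ring and post in both fixed views.

```bash
python3 - <<'E'
from h import *
np.set_printoptions(precision=1,suppress=True)
T=load("t3");S=load("s3")
a=cv2.resize(T[0][95:180,150:240],None,fx=4.4,fy=4.4,interpolation=cv2.INTER_CUBIC)
b=cv2.resize(S[0][220:350,155:250],None,fx=4.2,fy=4.2,interpolation=cv2.INTER_CUBIC)
h=max(len(a),len(b));pad=lambda x:np.vstack([x,np.zeros((h-len(x),x.shape[1],3),np.uint8)])
save(np.hstack([pad(a),pad(b)]),"cam.png");print(a.shape,b.shape)
E
```

```text
(374, 396, 3) (546, 399, 3)
```

View pics/cam.png

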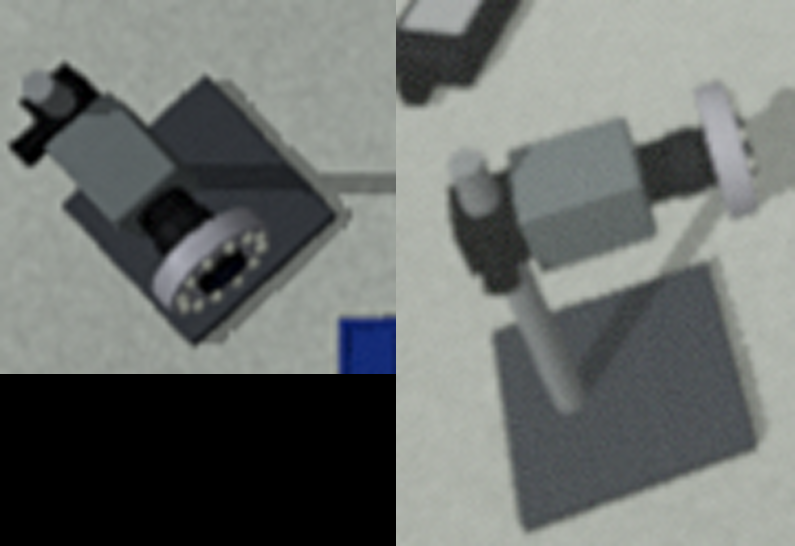

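Left (top view): base corners at (207,76), (336,214), (194,344), (63,206), LED ring centre (223,273), post top (38,83). Right (side view): base corners at (495,332), (714,262), (757,447), (525,531), post top (466,163).

```bash
python3 - <<'E'
from h import *
np.set_printoptions(precision=1,suppress=True)
T=load("t3");S=load("s3")
tp=lambda u,v:(150+u/4.4-.4,95+v/4.4-.4); sp=lambda u,v:(155+(u-396)/4.2-.4,220+v/4.2-.4)
P={}
for n,a,b in(("xmax",(207,76),(495,332)),("ymin",(336,214),(714,262)),("xmin",(194,344),(757,447)),("ymax",(63,206),(525,531)),("post",(38,83),(466,163))):
    X=tri(ray(tp(*a),*T[1:]),ray(sp(*b),*S[1:]));P[n]=X;print(n,X,proj(X,*T[1:])-tp(*a))
print("base ctr",sum(P[k] for k in("xmax","ymin","xmin","ymax"))/4)
B={k:onz(tp(*a),10,*T[1:]) for k,a in(("xmax",(207,76)),("ymin",(336,214)),("xmin",(194,344)),("ymax",(63,206)))}
BS={k:onz(sp(*a),10,*S[1:]) for k,a in(("xmax",(495,332)),("ymin",(714,262)),("xmin",(757,447)),("ymax",(525,531)))}
for Q in(B,BS,P):
    e=[Q["xmax"]-Q["ymin"],Q["ymax"]-Q["xmin"]];print([ (np.degrees(np.arctan2(v[1],v[0])),np.linalg.norm(v[:2])) for v in e])
    e=[Q["ymax"]-Q["xmax"],Q["xmin"]-Q["ymin"]];print([ (np.degrees(np.arctan2(v[1],v[0]))-90,np.linalg.norm(v[:2])) for v in e])
    print("c",sum(Q.values())/len(Q) if len(Q)==4 else "")
L=onz(tp(223,273),170,*T[1:]);print("ring front",L); pt=onz(tp(38,83),215,*T[1:]);ps=onz(sp(466,163),215,*S[1:]);print("post",pt,ps)
d=pt-L;print(np.degrees(np.arctan2(d[1],d[0])),np.linalg.norm(d[:2]))
E
```

```text
xmax [740.3 298.2   8.2] [0.2 0.4]
ymin [651.1 218.8   8.8] [0.4 1. ]
xmin [574.7 308.    3.4] [0.2 0.5]
ymax [661.1 387.2   5.8] [0.3 0.6]
post [677.1 320.  213.1] [0.4 0.7]
base ctr [656.8 303.1   6.5]
[(np.float64(42.00918138557319), np.float64(117.43438731441687)), (np.float64(42.68354709031466), np.float64(117.64896356619367))]
[(np.float64(41.96896426924664), np.float64(118.43486144044081)), (np.float64(42.06953419660752), np.float64(117.05021241106685))]
c [657.9 302.7  10. ]
[(np.float64(41.46978648924048), np.float64(120.55790389726099)), (np.float64(41.83961350656695), np.float64(116.41360927647987))]
[(np.float64(42.048472262093895), np.float64(120.2597418152395)), (np.float64(40.0642523636634), np.float64(119.53816446600443))]
c [653.3 304.   10. ]
[(np.float64(41.693687396395234), np.float64(119.39628886194548)), (np.float64(42.48490620489225), np.float64(117.20791345897247))]
[(np.float64(41.67659793491151), np.float64(119.06546587176828)), (np.float64(40.60345644373126), np.float64(117.46820936303682))]
c 
ring front [590.3 242.9 170. ]
post [678.1 320.2 215. ] [673.8 320.8 215. ]
41.36991126246514 116.99480268747209
```

All cues agree: camera yaw ≈41.8°, focus ≈(475,140.6,170). So the target TCP is about (480.5,145.3,181.4) with tool x at 41.8°. I go there in stages.

Request:
step_arm(series="0.006 0 -0.001 0 0 0.8; 0.02 -0.001 -0.002 0 0 2.5; 0.042 -0.003 -0.003 0 0 5.2; 0.068 -0.004 -0.004 0 0 8.5; 0.096 -0.006 -0.005 0 0 12; 0.124 -0.008 -0.006 0 0 15.5; 0.152 -0.01 -0.007 0 0 19; 0.178 -0.012 -0.008 0 0 22.5; 0.196 -0.013 -0.008 0 0 25; 0.204 -0.013 -0.008 0 0 26")

```text
time_s: 13.05
tool_pos: [503.6, -46.0, 180.3]
tcp_rot: [0.832, 0.555, 0.0, -0.0]
wrist_force: [-0.7, 0.8, -1.4]
grip_width: 16.1
```

```bash
cat > go.py <<'E'
from h import *
import sys
np.set_printoptions(precision=4,suppress=True)
s=sensors.state();M=Rn.from_quat(s["tcp_rot"]);tx,ty,tz,yaw=map(float,sys.argv[1:])
c,n=np.cos(np.radians(yaw)),np.sin(np.radians(yaw))
G=Rn.from_matrix(np.array([[c,n,0],[n,-c,0],[0,0,-1]]))
print(s["qpos"],s["tool_pos"],s["time_s"],s["grip_width"],s["wrist_force"])
print("shift",M.inv().apply(np.array([tx,ty,tz])-s["tool_pos"]),"turn",(M.inv()*G).as_rotvec(True))
E
python3 go.py 480.5 145.3 181.4 41.8
```

```text
[ 0.9172  0.4926 -1.1028  1.9394  0.5144  1.028   0.7607] [503.5529 -45.9974 180.2863] 13.05 16.101534775388245 [-0.672   0.7828 -1.4202]
shift [167.8657 -94.5916  -0.9408] turn [-0.0452 -0.029  25.6705]
```

Request:
step_arm(series="0.004 -0.002 0 0 0 0.7; 0.015 -0.008 0 0 0 2.4; 0.033 -0.018 0 0 0 5.2; 0.054 -0.03 0 0 0 8.5; 0.078 -0.044 0 0 0 12; 0.102 -0.057 0 0 0 15.5; 0.124 -0.07 0 0 0 19; 0.144 -0.081 0 0 0 22.2; 0.158 -0.089 0 0 0 24.4; 0.165 -0.093 0 0 0 25.6")

```text
time_s: 13.88
tool_pos: [481.6, 140.5, 180.2]
tcp_rot: [0.934, 0.357, 0.0, -0.001]
wrist_force: [1.2, 0.3, -1.1]
grip_width: 16.3
```

Request:
step_arm(series="0 0 0 0 0 0; 0 0 0 0 0 0; 0 0 0 0 0 0; 0 0 0 0 0 0; 0 0 0 0 0 0; 0 0 0 0 0 0; 0 0 0 0 0 0; 0 0 0 0 0 0; 0 0 0 0 0 0; 0 0 0 0 0 0")

```text
time_s: 14.72
tool_pos: [482.4, 137.8, 180.3]
tcp_rot: [0.934, 0.356, 0.0, 0.0]
wrist_force: [0.6, 1.0, -1.6]
grip_width: 16.4
```

```bash
python3 go.py 480.5 145.3 181.4 41.8
python3 - <<'E'
from h import *
T=grab("top");dump("t5",T);S=grab("side");dump("s5",S);W=grab("wrist");dump("w5",W)
s=sensors.state();C=np.array(s["tool_pos"]);np.set_printoptions(precision=1,suppress=True)
print("tcp in side",proj(C,*S[1:]),"top",proj(C,*T[1:]),"focus side",proj([475.3,140.6,170],*S[1:]))
c0=np.clip(proj(C,*S[1:]).astype(int)-[65,55],0,None);print("side crop",c0)
a=cv2.resize(S[0][c0[1]:c0[1]+120,c0[0]:c0[0]+130],None,fx=4.2,fy=4.2,interpolation=cv2.INTER_CUBIC)
b=cv2.resize(W[0][130:290,220:420],(252*5//4,252),interpolation=cv2.INTER_CUBIC)[:,:250]
d=cv2.resize(T[0][90:220,150:280],(250,252))
print(a.shape);save(np.hstack([a,np.vstack([b,d])]),"fin.png")
E
```

```text
[ 0.49    0.4363 -1.008   1.9504  0.4405  0.9941  0.0045] [482.3642 137.8241 180.2548] 14.7167 16.409118274317393 [ 0.5607  1.0093 -1.6064]
shift [ 3.588  -6.8184 -1.1453] turn [ 0.0018 -0.0025 -0.0441]
tcp in side [305.4 227.3] top [246.4 203.1] focus side [308.1 232.3]
side crop [240 172]
(504, 546, 3)
```

View pics/fin.png

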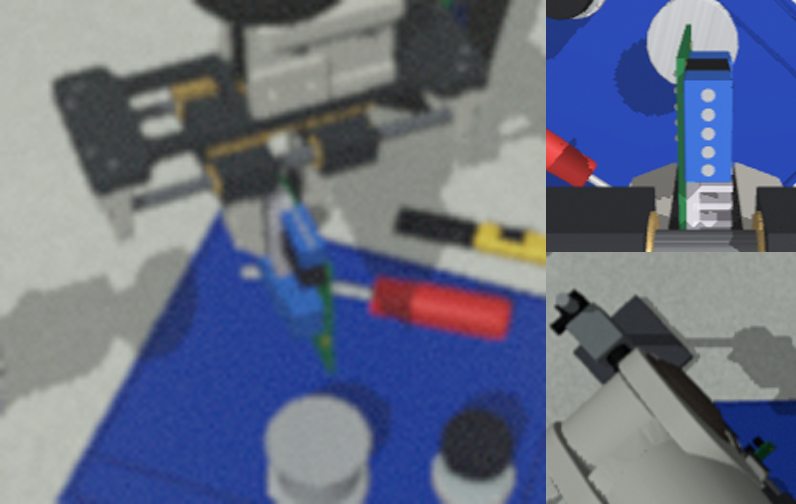

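The board is held upright and straight between the pads, with the plug home and the scene clear. Now the final few-millimetre correction, then a check of predicted corners against the images.

Request:
step_arm(series="0.0005 -0.001 0 0 0 0; 0.001 -0.002 -0.0005 0 0 0; 0.0015 -0.003 -0.001 0 0 0; 0.002 -0.004 -0.001 0 0 0; 0.0025 -0.005 -0.001 0 0 0; 0.003 -0.006 -0.001 0 0 0; 0.0035 -0.0068 -0.001 0 0 0; 0.0035 -0.0068 -0.001 0 0 0; 0.0035 -0.0068 -0.001 0 0 0; 0.0035 -0.0068 -0.001 0 0 0")

```text
time_s: 15.7
tool_pos: [480.4, 145.2, 181.2]
tcp_rot: [0.934, 0.356, -0.0, 0.0]
wrist_force: [-1.3, 0.2, -1.4]
grip_width: 16.0
```

```bash
python3 go.py 480.5 145.3 181.4 41.8
python3 - <<'E'
from h import *
np.set_printoptions(precision=1,suppress=True)
S=grab("side");W=grab("wrist");dump("s6",S);dump("w6",W)
s=sensors.state();M=Rn.from_quat(s["tcp_rot"]).as_matrix();C=np.array(s["tool_pos"])
# board pt (x,y,z) -> tool (x-7,-y, 51.4-z)
w=lambda x,y,z:C+M@np.array([x-7,-y,51.4-z])
pts={"low+y":(0,55,0),"up+y":(0,55,80),"plug000":(1.6,52.5,96),"plug100":(13.6,52.5,96),"plug010":(1.6,24.5,96),"plug110":(13.6,24.5,96)}
for k,p in pts.items():
    a=proj(w(*p),*S[1:]);b=proj(w(*p),*W[1:]);print(k,"side",a,"wrist",b)
a=cv2.resize(S[0][195:275,275:345],None,fx=6,fy=6,interpolation=cv2.INTER_CUBIC)
b=cv2.resize(W[0][130:226,290:354],None,fx=5,fy=5,interpolation=cv2.INTER_CUBIC)
def mark(im,P,o,f):
    for p in pts.values():
        q=(proj(w(*p),*P[1:])-o+.5)*f-.5;cv2.circle(im,tuple(int(round(v)) for v in q),3,(255,0,255),1)
mark(a,S,np.array([275,195]),6);mark(b,W,np.array([290,130]),5)
save(np.hstack([a,b]),"chk.png")
print(s["wrist_torque"],-S[2].T@S[3])
E
```

```text
[ 0.4757  0.4358 -1.0093  1.9488  0.4397  0.9963 -0.01  ] [480.4419 145.2038 181.2043] 15.7 16.030100794252224 [-1.3156  0.2171 -1.3512]
shift [ 0.1074 -0.0331 -0.1957] turn [ 0.001   0.0046 -0.0455]
low+y side [318.  263.4] wrist [310.  143.7]
up+y side [318.  238.4] wrist [303.5 164.3]
plug000 side [316.7 232.2] wrist [305.5 178.1]
plug100 side [310.9 234. ] wrist [336.5 178.1]
plug010 side [311.4 222.3] wrist [306.5 244.2]
plug110 side [305.7 224. ] wrist [335.4 244.2]
[-0.  -0.2 -0. ] [283.7 617.9 750.2]
```

View pics/chk.png

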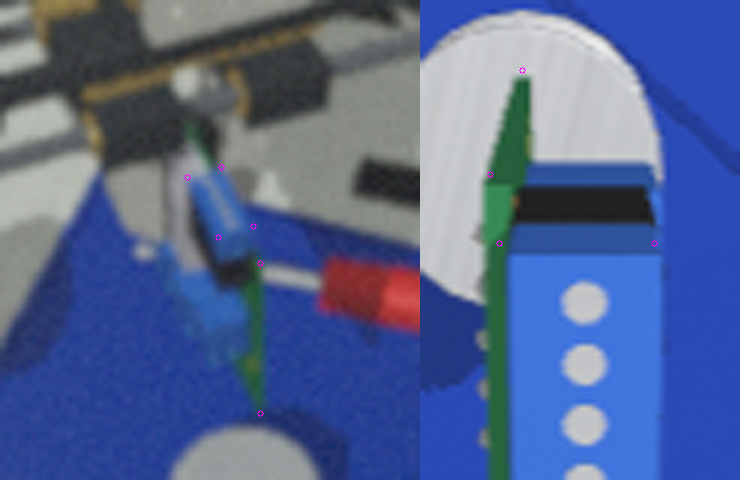

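Predicted and seen corners agree within about 1–2 px in both views. The wrist view suggests the board sits ≈1 mm along tool +y, so I trim that and hold.

Request:
step_arm(series="0 -0.0003 0 0 0 0; 0 -0.0006 0 0 0 0; 0 -0.001 0 0 0 0; 0 -0.001 0 0 0 0; 0 -0.001 0 0 0 0; 0 -0.001 0 0 0 0; 0 -0.001 0 0 0 0; 0 -0.001 0 0 0 0; 0 -0.001 0 0 0 0; 0 -0.001 0 0 0 0")

```text
time_s: 16.63
tool_pos: [479.8, 146.0, 181.2]
tcp_rot: [0.934, 0.356, 0.0, 0.0]
wrist_force: [-0.3, -0.4, -2.5]
grip_width: 16.4
```

Request:
step_arm(series="0 0 0 0 0 0; 0 0 0 0 0 0; 0 0 0 0 0 0; 0 0 0 0 0 0; 0 0 0 0 0 0; 0 0 0 0 0 0; 0 0 0 0 0 0; 0 0 0 0 0 0; 0 0 0 0 0 0; 0 0 0 0 0 0")

```text
time_s: 17.47
tool_pos: [479.8, 146.0, 181.2]
tcp_rot: [0.934, 0.356, 0.0, -0.0]
wrist_force: [0.6, -1.2, -1.5]
grip_width: 16.1
```

```bash
python3 go.py 480.5 145.3 181.4 41.8; python3 -c "
from h import *
print(np.abs(sensors.state()['qvel']).max()); print(ticket.finish_job())"
```

```text
[ 0.4747  0.435  -1.0099  1.9498  0.4392  0.9958 -0.0116] [479.7667 146.0126 181.2229] 17.4667 16.106632131076342 [ 0.6459 -1.1944 -1.5463]
shift [ 0.0725  1.0199 -0.1771] turn [ 0.0004 -0.0015 -0.0438]
0.0010720169677154645
the job is handed in; nothing more can be done
None
```

I pressed the plug home, lifted the relay board out by its heat sink and handed in with the board held still in front of the camera, at 17.5 s.

- **Plug:** it slid at about 7 N, then stopped with its top 102 mm above the table, the height expected when home. The push there rose to 23 N without further travel.
- **Board position:** by measurement, the middle of the board is on the lens axis, 150 mm ahead of the lens. The camera pose came from the base plate, ring and post, which gave focus points within about 1 mm of each other. The individual edges used for its direction spread by 1–2°.
- **Hold:** the board is gripped at 30 N, with a measured finger opening of 16.1 mm. It was steady when I handed in.
- **Last picture checks:** predicted and seen board corners agreed within about 1–2 pixels in the side and wrist views. The wrist view showed the board about 1 mm to one side, so I shifted the arm 1 mm. I did not take another picture after that.
- **Other things on the bench:** I did not touch the rack, the other boards or the tools, and the arm felt no unexpected contact.

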